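# Lay the boot form down on the cork board

### The arm

A 6-joint arm with a two-finger parallel gripper is mounted at the origin on the work surface. World frame = base frame: x ahead of the robot, y to its left, z up, the work surface at z = 0. Lengths are in m, angles in degrees, forces in N, time in s.
With the tool pointing down it reaches from about 0.35 to 0.875 m from the base axis. Payload 4.2 kg.
Tool frame: the origin (TCP) lies on the centre line of the jaws, within the pads' length; the fingertips stand tip_reach ahead of it and the grasp point (between the pads) is the TCP (tip_reach is the distance from the TCP to the fingertips, in m); z points along the fingers, y is the line along which they close (so a half turn about z gives the same grasp; the last joint's range is limited). The gripper opens to 87 mm and grips with 3 to 60 N. Pads are 19 mm wide; open, the fingers measure 117 mm over their backs; the gripper's body (75 mm by 190 mm) begins 51 mm behind the grasp point.
Start: joints at [-52.277, 22.042, 0.453, 0, -68.411, -14.817], TCP at [0.243, -0.576, 0.242] pointing down, gripper open.
Joint ranges: [-179.83, 179.83], [-69.29, 118.12], [-61.27, 80.66], [-181.25, 117.63], [-171.15, -9.14], [-177.46, 177.46]. Speed limits (degrees/s): [159.86, 159.86, 180, 180, 180, 180].

### API

Orientations are given as a 3x3 rotation matrix whose columns are the frame's x, y, z axes.
In Python, from station import sense, capture, finish_job, tip_reach gives the robot as it stands.
- The arm moves only by the tool arm_command, never from a script. Its argument "deltas" is a list of rows, each a list of 7 numbers: the turn, a rotation vector about the tool's x, y, z in rad, then the shift along the tool's x, y, z in cm, then the closure, from -1 (fully open) to 1 (shut), so that 0 is half open. In form: [[rx, ry, rz, dx, dy, dz, hand], ...]. A call has 1 to 8 rows; each row is the pose to reach, as a shift and turn from the pose commanded when the call began, along the tool's axes at that moment; what a row does not reach only later rows make up. A row lasts 1/12 s, in which the tool goes at most 41.7 mm and 7.16 degrees, less where a joint would pass 70% of its speed; a pose out of reach is approached as far as the arm can. A call with a gripper value outside its range is refused whole. The fingers move at their own pace and stop on an object; the grip force is fixed at half the most. Time passes only in rows, so rows that repeat a pose let the fingers close. It gives the time, the measured TCP pose, the force, the opening and the grip force at its end, in the units of the state.
- sense(): the state, without advancing time (a new reading comes with each control period).
- capture(name): name is "scene" or "top" or "wrist"; returns a dict with "pixels" (420x560x3 uint8, blue, green, red), "fovy" (degrees; the focal length in pixels is half the picture's height over the tangent of half this angle, whatever the lens; pixels are square), "cx", "cy" (the principal point, pixels), "rvec" (rotation vector, rad) and "tvec" (3), from world to camera coordinates, as OpenCV has them. Camera axes: x right, y down, z forward; pixel columns grow to the right and rows downward; lengths in m; the calibration is good to about 2 mm. A picture is of the moment at which its call begins. There is no depth.
- finish_job(): hands the job in; it is judged then, once.
The state is a dict: "time_s": time; "joints": joint angles; "joint_velocities": joint speeds; "effort": joint torques, N m; "tcp_pos": TCP position; "ee_rot": TCP orientation; "wrist_force": force on the tool from outside, world axes, zero at the start; "moment": the same for the moment, N m; "gripper_width": opening from 0.0 (shut) to 1.0 (fully open); "gripper_force": force on a finger pad.
Only numpy, scipy, OpenCV 4.12 (cv2) and the standard library are available. Lean on these libraries where they do the work, as an engineer would, in place of code of your own. Each camera call takes 0.05 s, during which the arm holds its last target. There are 200 camera calls.

### The job

Tip the tall wooden boot form over onto its broad face on the cork, away from the dark wooden stop, and ease it down gently all the way instead of letting it drop; the open fingers may stand loosely on both sides of its handle to steady it, but do not pinch or lift it. Then push it along the cork with the fingertips until its foot end sits snug and square against the stop. Leave the bottle, the jar and the brush where they are.

Things in the scene. Friction and masses are not known exactly. Their poses are not given: they have to be found in the camera images.
- boot_form: Wooden boot-leg form, 0.3-0.65 kg: block 50 thick (x), 90 wide (y), 150 mm tall (z), round handle 20 in diameter, 80 mm long on top. Origin: centre of the foot end, z to the handle. Starts upright on the cork 4-24 mm from the stop, x pointing away from the stop (within 4 degrees). Tips about its front lower edge, overbalances at 17 degrees; lying, its axis is 25 mm above the cork.
- handle_end (a point): Centre of the flat round end of the boot form's handle, on the form's axis 230 mm from its foot. Once the form lies on its broad face this end sticks out beyond the board's free end, 65 mm above the bench.
- board: Laying board, fixed to the bench: 250 long (x), 170 mm wide (y), upper face of cork 40 mm above the bench. A dark wooden stop bar 30 mm thick runs across its -x end and rises 26 mm above the cork. Origin: on the bench under the board, 140 mm from the outside of the stop bar, 105 mm from the free end; x points from the stop along the cork to the free end.
- stop (a point): Point on the stop's face where it meets the cork, in the middle of the board's width, 40 mm above the bench; same axes as the board (x away from the stop along the cork, y across, z up). The cork runs from here 215 mm in x to the board's free end, and 80 mm either way in y.
- bottle: Bystander: amber bottle, 52 mm in diameter, 140 mm tall, standing on the bench behind the stop. Origin: centre of its base.
- jar: Bystander: black polish jar with a steel lid, 60 mm in diameter, 55 mm tall, standing on the bench beside the board on its -y side. Origin: centre of its base.
- brush: Bystander: shoe brush, 140 x 50 x 40 mm, lying on its bristles on the bench beside the board on its +y side, roughly along it. Origin: centre of its underside.

How it is judged (in metres and radians):
On the way:
1. the boot form lies on its broad face on the cork (angle between boot_form's own z axis and vertical between 1.48 and 1.66 rad and height (world z) of boot_form between 0.058 and 0.072 m), for 0.2 s.
At the end, for the whole second after the job is handed in: The boot form lies at rest on its broad face on the cork (axis level within 5 degrees, 25 mm, give or take 7 mm, above the cork), foot end against the stop (gap at most 8 mm, within 40 mm of the stop's middle, square within 8 degrees), handle pointing away from the stop (all of step 1 and x of boot_form in the frame of stop between -0.006 and 0.008 m and y of boot_form in the frame of stop between -0.04 and 0.04 m and x of handle_end in the frame of stop above 0.2 m and angle between the z axis of boot_form and the x axis of stop, either way round below 0.14 rad and linear speed of boot_form below 0.02 m/s and angular speed of boot_form below 0.1 rad/s); the robot touches nothing.
It fails at once if the boot form falls or swings fast instead of being let down gently (turning faster than 4 rad/s) (angular speed of boot_form above 4 rad/s).
It fails at once if the boot form is lifted (its foot more than 45 mm above the cork) (height (world z) of boot_form above 0.085 m).
It fails at once if the boot form is pinched while it is being tipped (fingers pressing on it with more than 30 N in all before it lies) (contact force between the fingers and boot_form above 30 N and angle between boot_form's own z axis and vertical below 1.4 rad).
It fails at once if the bottle, jar or brush is moved more than 25 mm or tipped (distance of any of bottle, jar, brush from where it was at the start of the episode above 0.025 m or angle between any of bottle, jar, brush's own z axis and vertical above 0.3 rad).
It also fails if it takes over 64 s, if anything falls off the work surface, if the arm or the gripper's body presses on something with over 40 N, if the wrist force passes 120 N, or if a joint passes its speed limit or range.

## Working session

There is one attempt and no reset: what is moved stays moved. The work goes in short steps, Python scripts to look and compute and a tool call to move; the robot and the scene stay as the last step left them, time stands still between calls to the robot, and variables do not carry over. Pictures are saved under pics/ and viewed, at most 12 in all, crops included, and the job is handed in when it is done.

Besides the shell and the picture viewer there is one more tool, called in YAML: its name, and indented under it one key for each argument. arm_command: Moves the arm, as the interface text tells. Its arguments: {"type":"object","properties":{"deltas":{"type":"array"}},"required":["deltas"]}

```bash
ls; mkdir -p pics; cat > h.py <<'E'
import numpy as np, cv2
from station import sense, capture, finish_job, tip_reach
def cam(c):
    f=c["pixels"].shape[0]/2/np.tan(np.radians(c["fovy"])/2)
    return np.array([[f,0,c["cx"]],[0,f,c["cy"]],[0,0,1]]),np.array(c["rvec"],float),np.array(c["tvec"],float)
def ray(c,u,v,z):
    K,r,t=cam(c);R=cv2.Rodrigues(r)[0];o=-R.T@t.ravel();d=R.T@np.linalg.inv(K)@[u,v,1]
    return o+d*(z-o[2])/d[2]
def proj(c,P):
    K,r,t=cam(c);return cv2.projectPoints(np.array(P,float).reshape(-1,3),r,t,K,None)[0].reshape(-1,2)
E
python3 - <<'E'
from h import *
import pickle
d={n:capture(n) for n in("scene","top")}
pickle.dump(d,open("d.pkl","wb"))
for n in d: cv2.imwrite(f"pics/{n}0.png",d[n]["pixels"]);K,r,t=cam(d[n]);print(n,K[0,0],(-cv2.Rodrigues(r)[0].T@t.ravel()))
print(tip_reach,sense())
E
```

```text
pics
scene 408.6324949912097 [1.14780537 0.15706461 0.69408295]
top 440.2432313251877 [ 0.51042152 -0.07148666  0.92525081]
0.019 {'time_s': 0.1, 'joints': array([-5.22767279e+01,  2.20842975e+01,  3.88212690e-01, -2.36231966e-02,
       -6.84119743e+01, -1.48165590e+01]), 'joint_velocities': array([ 0.08131521, -0.14110318,  0.20156445,  0.09020075, -0.02099859,
        0.07269253]), 'effort': array([-3.72531340e-04, -3.91689491e+01,  1.87935412e+01,  4.23190311e+00,
        1.34506042e-02, -7.88112743e-05]), 'tcp_pos': array([ 0.24308542, -0.57524758,  0.24059916]), 'ee_rot': array([[-9.21198936e-01, -3.89090988e-01, -8.50674955e-04],
       [-3.89091902e-01,  9.21197325e-01,  1.72631600e-03],
       [ 1.11945497e-04,  1.92127119e-03, -9.99998148e-01]]), 'wrist_force': array([-0.63728948, -0.42368159, -0.39774661]), 'moment': array([-0.02302153,  0.03197694, -0.01107017]), 'gripper_force': 0.0, 'gripper_width': 1.0031650488123849}
```

View pics/top0.png

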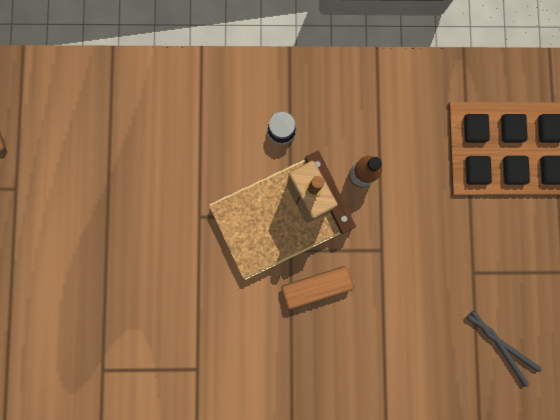

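View pics/scene0.png

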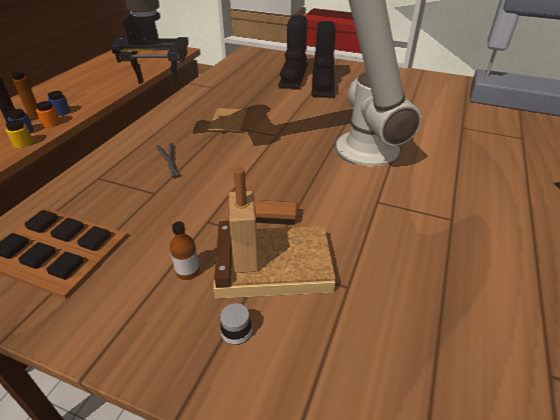

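The top view shows the board with free-end corners at about (210,207) and (246,279), the stop from (312,155) to (350,228), and the handle end near (316,184). The scene view agrees with this: the form is upright by the stop, the bottle is behind it, and the jar and brush are on either side. I'll zoom in on the top view.

```bash
python3 - <<'E'
from h import *
import pickle
d=pickle.load(open("d.pkl","rb"));c=d["top"]
cv2.imwrite("pics/crop.png",cv2.resize(c["pixels"][145:285,200:390],None,fx=4,fy=4,interpolation=cv2.INTER_CUBIC))
for n,p,z in [("fA",(210,207),.04),("fB",(246,279),.04),("jar",(282,121),.055),("bottle",(375,163),.14),("br",(318,287),.04),("h",(316,184),.27)]: print(n,ray(c,*p,z))
E
```

```text
fA [0.59125038 0.05786102 0.04      ]
fB [ 0.44743917 -0.01502973  0.04      ]
jar [ 0.76408409 -0.08748552  0.055     ]
bottle [ 0.66167849 -0.254459    0.14      ]
br [ 0.4309373 -0.1581616  0.04     ]
h [ 0.60464967 -0.1343211   0.27      ]
```

View pics/crop.png

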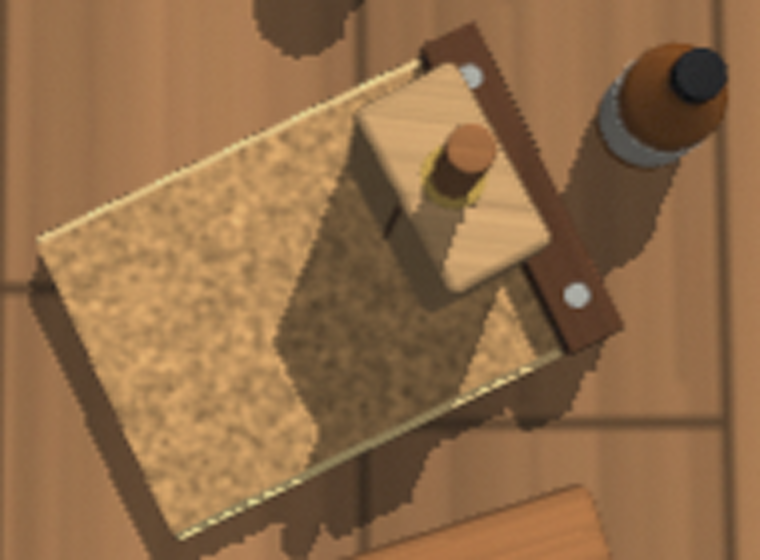

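The crop gives the stop's top corners at (475,25), (623,327), (420,47) and (570,355). The form's top face has corners at (357,115), (455,63), (550,238) and (458,292), and the handle end is at (470,148). I'll fit poses to these.

```bash
cat >> h.py <<'E'
def tf(p,P):
    c,s=np.cos(p[2]),np.sin(p[2]);P=np.array(P,float);return np.c_[p[0]+c*P[:,0]-s*P[:,1],p[1]+s*P[:,0]+c*P[:,1],P[:,2]]
E
python3 - <<'E'
from h import *
import pickle
from scipy.optimize import least_squares as ls
d=pickle.load(open("d.pkl","rb"));c=d["top"];s=d["scene"]
o=lambda L:np.array(L)/4+[199.6,144.6]
B=[[.105,-.085,.04],[.105,.085,.04],[-.14,-.085,.066],[-.14,.085,.066],[-.11,-.085,.066],[-.11,.085,.066]]
pb=o([(40,238),(178,540),(475,25),(623,327),(420,47),(570,355)])
F=[[.025,-.045,.19],[-.025,-.045,.19],[-.025,.045,.19],[.025,.045,.19],[0,0,.27]]
pf=o([(357,115),(455,63),(550,238),(458,292),(470,148)])
for n,M,p in(("board",B,pb),("form",F,pf)):
    r=ls(lambda q:(proj(c,tf(q,M))-p).ravel(),[.58,-.09,2.0],x_scale=[.1,.1,1]);print(n,r.x,np.degrees(r.x[2]),r.fun.reshape(-1,2).round(1).tolist())
    print(proj(s,tf(r.x,M)).round().tolist())
    if n=="board": b=r.x
    else: f=r.x
st=tf(b,[[-.11,0,.04]])[0];a=b[2];dx=f[:2]-st[:2]
print("stop",st,"form in stop",dx@[np.cos(a),np.sin(a)],dx@[-np.sin(a),np.cos(a)])
E
```

```text
board [ 0.56604787 -0.06924701  2.01249704] 115.30758695243412 [[-1.6, -0.4], [-0.3, 1.0], [0.1, -1.2], [1.0, 0.6], [0.3, -0.3], [0.6, 0.2]]
[[336.0, 280.0], [324.0, 224.0], [214.0, 277.0], [219.0, 220.0], [230.0, 277.0], [232.0, 219.0]]
form [ 0.60816913 -0.13705949  2.07048457] 118.63002748618038 [[-1.6, -0.8], [-0.3, -1.8], [2.0, 0.8], [-0.9, 1.6], [0.7, 0.1]]
[[257.0, 218.0], [230.0, 220.0], [228.0, 190.0], [253.0, 188.0], [239.0, 169.0]]
stop [ 0.6130704  -0.16868987  0.04      ] form in stop 0.030689864854790378 -0.00909039873131288
```

arm_command:
  deltas:
    - [0, 0, 0, 0, 0, -4, -1]
    - [0, 0, 0, 0, 0, -8, -1]
    - [0, 0, -0.05, -4, 2, -10, -1]
    - [0, 0, -0.1, -8, 4, -10, -1]
    - [0, 0, -0.1, -11.5, 6, -10, -1]
    - [0, 0, -0.1, -15, 8, -10, -1]
    - [0, 0, -0.1, -18.5, 10, -10, -1]
    - [0, 0, -0.1, -22, 12, -10, -1]

```text
time_s: 0.77
tcp_pos: [0.3972, -0.3811, 0.3412]
ee_rot: [[-0.878, -0.479, -0.0], [-0.479, 0.878, 0.001], [0.0, 0.001, -1.0]]
wrist_force: [0.8, -0.8, 0.4]
gripper_width: 1.002
gripper_force: 0.0
```

```bash
cat > go.py <<'E'
# print the shift (cm, tool axes) and yaw turn to a world goal
import sys
from h import *
s=sense();R=s["ee_rot"];g=np.array([float(v) for v in sys.argv[1:4]])
print(s["time_s"],s["tcp_pos"].round(4),"yaw_y",np.degrees(np.arctan2(R[1,1],R[0,1])).round(1),"shift cm",(R.T@(g-s["tcp_pos"])*100).round(1),"joints",s["joints"].round(),"F",s["wrist_force"].round(1))
E
python3 go.py .606 -.136 .335
```

```text
0.7667 [ 0.3972 -0.3811  0.3412] yaw_y 118.6 shift cm [-30.1  11.5   0.6] joints [-27.  12.  -0.  -0. -78. -34.] F [ 0.8 -0.8  0.4]
```

arm_command:
  deltas:
    - [0, 0, 0, -4, 1.5, 0, -1]
    - [0, 0, 0, -8, 3, 0, -1]
    - [0, 0, 0, -12, 4.5, 0, -1]
    - [0, 0, 0, -16, 6, 0, -1]
    - [0, 0, 0, -20, 7.5, 0, -1]
    - [0, 0, 0, -23.5, 9, 0, -1]
    - [0, 0, 0, -27, 10.3, 0, -1]
    - [0, 0, 0, -30.1, 11.5, 0, -1]

```text
time_s: 1.43
tcp_pos: [0.6068, -0.1353, 0.3408]
ee_rot: [[-0.877, -0.48, -0.001], [-0.48, 0.877, 0.0], [0.001, 0.001, -1.0]]
wrist_force: [0.6, -0.8, -0.1]
gripper_width: 0.999
gripper_force: 0.0
```

arm_command:
  deltas:
    - [0, 0, 0, 0, 0, 0, -1]
    - [0, 0, 0, 0, 0, 0, -1]

```text
time_s: 1.6
tcp_pos: [0.6064, -0.1361, 0.34]
ee_rot: [[-0.876, -0.482, -0.003], [-0.482, 0.876, 0.0], [0.002, 0.001, -1.0]]
wrist_force: [-0.2, -0.2, -0.1]
gripper_width: 0.999
gripper_force: 0.0
```

```bash
python3 go.py .606 -.136 .255; python3 - <<'E'
from h import *
c=capture("wrist");cv2.imwrite("pics/w1.png",c["pixels"])
for p in((.608,-.137,.27),(.606,-.136,.27),(.6046,-.1343,.27)):print(proj(c,p))
E
```

```text
1.6 [ 0.6064 -0.1361  0.34  ] yaw_y 118.8 shift cm [0.  0.  8.5] joints [  2.  19.  10.  -0. -81. -63.] F [-0.2 -0.2 -0.1]
[[276.84518829 234.7075335 ]]
[[279.27886464 233.13550012]]
[[282.14806621 232.62771317]]
```

View pics/w1.png

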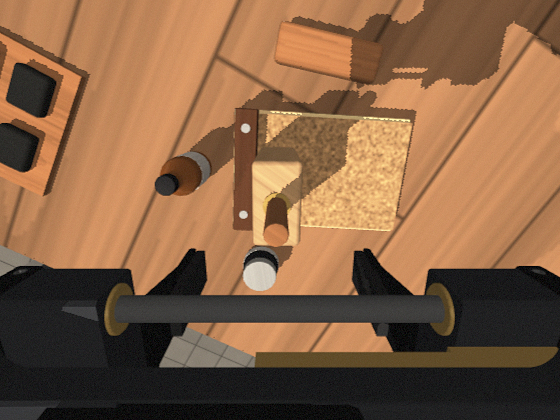

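The wrist view shows the handle end at (276,234), which matches the fitted position (0.608, -0.137). The form stands upright at the stop. I'll descend around the handle and close loosely.

arm_command:
  deltas:
    - [0, 0, 0, -0.1, -0.2, 2, -1]
    - [0, 0, 0, -0.1, -0.2, 4, -1]
    - [0, 0, 0, -0.1, -0.2, 6, -1]
    - [0, 0, 0, -0.1, -0.2, 7.5, -1]
    - [0, 0, 0, -0.1, -0.2, 8.5, -0.6]
    - [0, 0, 0, -0.1, -0.2, 8.5, -0.2]
    - [0, 0, 0, -0.1, -0.2, 8.5, 0.1]
    - [0, 0, 0, -0.1, -0.2, 8.5, 0.2]

```text
time_s: 2.32
tcp_pos: [0.6079, -0.1397, 0.258]
ee_rot: [[-0.878, -0.479, 0.002], [-0.479, 0.878, -0.001], [-0.002, -0.002, -1.0]]
wrist_force: [0.8, -0.6, -0.5]
gripper_width: 0.78
gripper_force: 0.0
```

arm_command:
  deltas:
    - [0, 0, 0, 0, 0, 0, 0.2]
    - [0, 0, 0, 0, 0, 0, 0.2]

```text
time_s: 2.48
tcp_pos: [0.6079, -0.1392, 0.2578]
ee_rot: [[-0.878, -0.479, 0.002], [-0.479, 0.878, -0.0], [-0.002, -0.001, -1.0]]
wrist_force: [0.2, 0.1, -0.5]
gripper_width: 0.635
gripper_force: 0.0
```

```bash
cat > plan.py <<'E'
# relative rows for rigid rotation about pivot: args: list of (theta, phi) -> pose in world; prints rows vs current
import sys
from h import *
s=sense();R0=s["ee_rot"];p0=s["tcp_pos"]
piv=np.array([.608-.025*.479,-.137+.025*.878,.04])
print(s["time_s"],p0.round(4),(R0.T@(p0-piv)*1000).round(1),s["gripper_width"],s["wrist_force"].round(1),s["gripper_force"])
E
python3 plan.py
```

```text
2.4833 [ 0.6079 -0.1392  0.2578] [   0.7  -27.1 -217.8] 0.6353991563499308 [ 0.2  0.1 -0.5] 0.0
```

arm_command:
  deltas:
    - [0, 0, 0, 0, 0, 0, 0.2]
    - [0, 0, 0, 0, 0, 0, 0.2]
    - [0, 0, 0, 0, 0, 0, 0.2]
    - [0, 0, 0, 0, 0, 0, 0.2]

```text
time_s: 2.82
tcp_pos: [0.6075, -0.139, 0.2566]
ee_rot: [[-0.878, -0.479, 0.0], [-0.479, 0.878, -0.0], [-0.0, -0.0, -1.0]]
wrist_force: [-0.4, -0.2, 0.3]
gripper_width: 0.412
gripper_force: 0.0
```

arm_command:
  deltas:
    - [0.03, 0, 0, 0, 0.65, -0.07, 0.2]
    - [0.06, 0, 0, 0, 1.31, -0.12, 0.2]
    - [0.09, 0, 0, 0, 1.97, -0.15, 0.2]
    - [0.12, 0, 0, 0, 2.63, -0.17, 0.2]
    - [0.15, 0, 0, 0, 3.29, -0.16, 0.2]
    - [0.18, 0, 0, 0, 3.94, -0.13, 0.2]
    - [0.21, 0, 0, 0, 4.6, -0.08, 0.2]
    - [0.24, 0, 0, 0, 5.26, -0.02, 0.2]

```text
time_s: 3.48
tcp_pos: [0.5823, -0.0925, 0.257]
ee_rot: [[-0.878, -0.465, 0.115], [-0.48, 0.852, -0.21], [-0.001, -0.239, -0.971]]
wrist_force: [-0.1, 0.1, 1.3]
gripper_width: 0.401
gripper_force: 0.1
```

```bash
python3 plan.py; python3 - <<'E'
from h import *
print(sense()["joints"].round())
c=capture("scene");cv2.imwrite("pics/s1.png",cv2.resize(c["pixels"][130:330,160:360],None,fx=2.5,fy=2.5))
E
```

```text
3.4833 [ 0.5823 -0.0925  0.257 ] [   1.1  -26.4 -217. ] 0.40059309899707946 [-0.1  0.1  1.3] 0.087737973080948
[ 13.  14. -15.  16. -57. -82.]
```

View pics/s1.png

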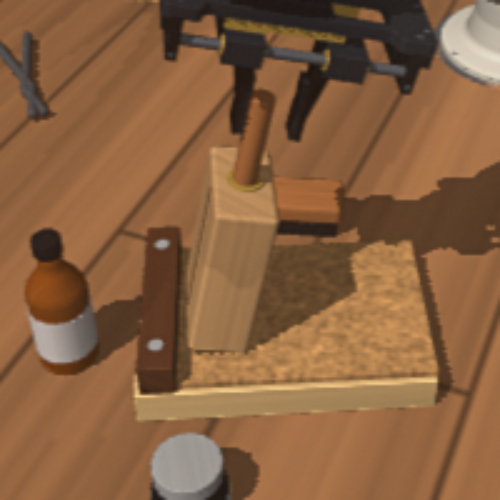

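The form is tilting, with its handle at (258,130) between the fingers and resting on the stop-side finger. I'll keep turning about the same pivot.

arm_command:
  deltas:
    - [0.02, 0, 0, 0, 0.44, -0.05, 0.2]
    - [0.04, 0, 0, 0, 0.87, -0.09, 0.2]
    - [0.06, 0, 0, 0, 1.31, -0.12, 0.2]
    - [0.08, 0, 0, 0, 1.75, -0.15, 0.2]
    - [0.1, 0, 0, 0, 2.19, -0.16, 0.2]
    - [0.12, 0, 0, 0, 2.63, -0.17, 0.2]
    - [0.14, 0, 0, 0, 3.07, -0.16, 0.2]
    - [0.16, 0, 0, 0, 3.51, -0.15, 0.2]

```text
time_s: 4.2
tcp_pos: [0.5658, -0.0626, 0.25]
ee_rot: [[-0.878, -0.441, 0.187], [-0.479, 0.808, -0.342], [-0.0, -0.39, -0.921]]
wrist_force: [-0.8, 0.2, 0.1]
gripper_width: 0.403
gripper_force: 0.0
```

arm_command:
  deltas:
    - [0.03, 0, 0, 0, 0.65, -0.07, 0.2]
    - [0.06, 0, 0, 0, 1.31, -0.12, 0.2]
    - [0.09, 0, 0, 0, 1.97, -0.15, 0.2]
    - [0.12, 0, 0, 0, 2.63, -0.17, 0.2]
    - [0.15, 0, 0, 0, 3.29, -0.16, 0.2]
    - [0.18, 0, 0, 0, 3.94, -0.13, 0.2]
    - [0.21, 0, 0, 0, 4.6, -0.08, 0.2]
    - [0.24, 0, 0, 0, 5.26, -0.02, 0.2]

```text
time_s: 4.87
tcp_pos: [0.5426, -0.0198, 0.2296]
ee_rot: [[-0.878, -0.384, 0.287], [-0.479, 0.704, -0.525], [-0.001, -0.598, -0.802]]
wrist_force: [0.3, 0.0, -0.0]
gripper_width: 0.402
gripper_force: 0.4
```

```bash
python3 plan.py; python3 - <<'E'
from h import *
print(sense()["joints"].round(),sense()["ee_rot"].round(3).tolist())
c=capture("scene");cv2.imwrite("pics/s2.png",cv2.resize(c["pixels"][130:330,160:410],None,fx=2.5,fy=2.5))
E
```

```text
4.8667 [ 0.5426 -0.0198  0.2296] [   1.1  -25.8 -217.3] 0.4020389949013686 [ 0.3  0.  -0. ] 0.3528200613800436
[  28.   11.  -41.   51.  -51. -127.] [[-0.878, -0.384, 0.287], [-0.479, 0.704, -0.525], [-0.001, -0.598, -0.802]]
```

View pics/s2.png

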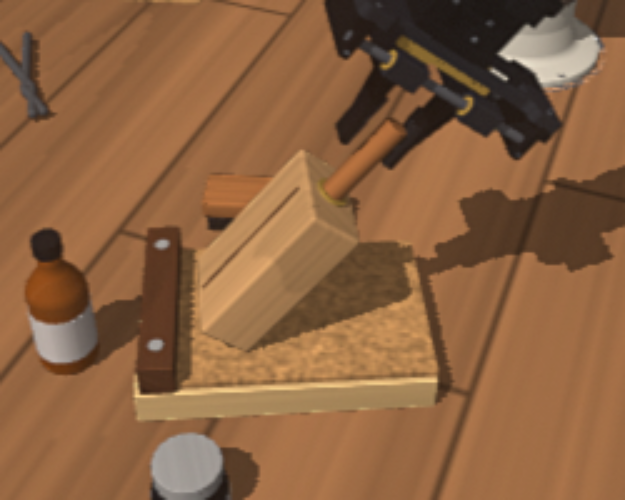

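The form lies on the front finger at about 40°, with its handle end near (400,128). I'll continue rigidly to about 49° of tool tilt, watching joints 3 and 6.

arm_command:
  deltas:
    - [0.03, 0, 0, 0, 0.65, -0.07, 0.2]
    - [0.06, 0, 0, 0, 1.31, -0.12, 0.2]
    - [0.09, 0, 0, 0, 1.97, -0.15, 0.2]
    - [0.12, 0, 0, 0, 2.63, -0.17, 0.2]
    - [0.15, 0, 0, 0, 3.29, -0.16, 0.2]
    - [0.18, 0, 0, 0, 3.94, -0.13, 0.2]
    - [0.2, 0, 0, 0, 4.38, -0.1, 0.2]
    - [0.2, 0, 0, 0, 4.38, -0.1, 0.2]

```text
time_s: 5.58
tcp_pos: [0.5254, 0.0118, 0.2033]
ee_rot: [[-0.877, -0.322, 0.356], [-0.481, 0.585, -0.654], [0.002, -0.744, -0.668]]
wrist_force: [0.3, 1.6, 0.2]
gripper_width: 0.397
gripper_force: 0.5
```

arm_command:
  deltas:
    - [0, 0, 0, 0, 0, 0, -0.7]
    - [0, 0, 0, 0, 0, 0, -0.7]
    - [0, 0, 0, 0, 0, 0, -0.7]
    - [0, 0, 0, 0, 0, 0, -0.7]
    - [0, 0, 0, 0, 0, 0, -0.7]
    - [0, 0, 0, 0, 0, 0, -0.7]
    - [0, 0, 0, 0, 0, 0, -0.7]
    - [0, 0, 0, 0, 0, 0, -0.7]

```text
time_s: 6.25
tcp_pos: [0.5254, 0.0112, 0.2043]
ee_rot: [[-0.878, -0.32, 0.357], [-0.479, 0.586, -0.654], [-0.0, -0.745, -0.668]]
wrist_force: [0.8, 0.4, -1.2]
gripper_width: 0.833
gripper_force: 0.5
```

```bash
python3 - <<'E'
from h import *
s=sense();R=s["ee_rot"];p=s["tcp_pos"];print(s["joints"].round(),R.round(3).tolist(),p.round(4),s["gripper_width"])
f=np.array([-.479,.878,0]);piv=np.array([.608-.025*.479,-.137+.025*.878,.04]);up=np.array([0,0,1])
w=.0435*s["gripper_width"]
# angle theta at which the rim touches the front finger's face (tool y = w)
from scipy.optimize import brentq
def rim(t): return piv+.23*(f*np.sin(t)+up*np.cos(t))+(.025-.010)*(-f*np.cos(t)+up*np.sin(t))  # lower rim 15 above pivot face
g=lambda t,p:(R.T@(rim(t)-p))[1]-w
t0=brentq(lambda t:g(t,p),.3,1.6);print("theta",t0,"rim in tool mm",R.T@(rim(t0)-p)*1000)
# shifts keeping rim at tool (w,-13mm)
for t in np.linspace(t0,np.pi/2,13):
    q=rim(t)-R@[0,w,-.012]; print(round(t,3),(R.T@(q-p)*100).round(2),q.round(3))
c=capture("scene");cv2.imwrite("pics/s3.png",cv2.resize(c["pixels"][130:330,160:410],None,fx=2.5,fy=2.5))
E
```

```text
[  34.   15.  -48.   64.  -56. -147.] [[-0.878, -0.32, 0.357], [-0.479, 0.586, -0.654], [-0.0, -0.745, -0.668]] [0.5254 0.0112 0.2043] 0.8332772998422446
theta 0.9505087484944037 rim in tool mm [ -1.54964472  36.24756254 -12.90604043]
0.951 [-0.15 -0.   -0.09] [0.526 0.013 0.205]
1.002 [-0.16  1.19 -0.01] [0.523 0.019 0.195]
1.054 [-0.16  2.37  0.14] [0.52  0.025 0.186]
1.106 [-0.16  3.54  0.35] [0.517 0.03  0.176]
1.157 [-0.16  4.7   0.61] [0.514 0.035 0.165]
1.209 [-0.16  5.85  0.94] [0.511 0.04  0.154]
1.261 [-0.16  6.98  1.33] [0.509 0.044 0.143]
1.312 [-0.16  8.08  1.77] [0.507 0.048 0.132]
1.364 [-0.15  9.16  2.27] [0.506 0.051 0.121]
1.416 [-0.15 10.22  2.83] [0.504 0.053 0.109]
1.467 [-0.15 11.24  3.43] [0.503 0.055 0.098]
1.519 [-0.15 12.23  4.1 ] [0.502 0.057 0.086]
1.571 [-0.15 13.19  4.81] [0.502 0.058 0.074]
```

View pics/s3.png

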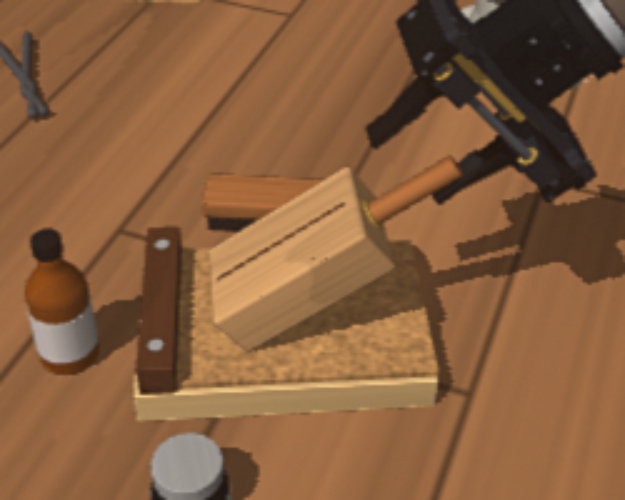

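The form leans on the front finger at about 54°. I'll lower it along the arc with the tool's orientation held fixed.

arm_command:
  deltas:
    - [0, 0, 0, 0, 0.6, -0.03, -0.7]
    - [0, 0, 0, 0, 1.19, 0, -0.7]
    - [0, 0, 0, 0, 1.78, 0.06, -0.7]
    - [0, 0, 0, 0, 2.37, 0.14, -0.7]
    - [0, 0, 0, 0, 2.95, 0.24, -0.7]
    - [0, 0, 0, 0, 3.54, 0.35, -0.7]
    - [0, 0, 0, 0, 4.12, 0.48, -0.7]
    - [0, 0, 0, 0, 4.7, 0.61, -0.7]

```text
time_s: 6.97
tcp_pos: [0.5123, 0.0351, 0.1645]
ee_rot: [[-0.878, -0.32, 0.357], [-0.479, 0.586, -0.654], [0.0, -0.745, -0.667]]
wrist_force: [-0.1, -0.4, -1.2]
gripper_width: 0.849
gripper_force: 0.7
```

```bash
python3 go.py .506 .051 .121; python3 go.py .502 .058 .074
```

```text
6.9667 [0.5123 0.0351 0.1645] yaw_y 118.7 shift cm [-0.2  4.4  1.6] joints [  37.   18.  -51.   65.  -54. -154.] F [-0.1 -0.4 -1.2]
6.9667 [0.5123 0.0351 0.1645] yaw_y 118.7 shift cm [-0.2  8.4  4.2] joints [  37.   18.  -51.   65.  -54. -154.] F [-0.1 -0.4 -1.2]
```

arm_command:
  deltas:
    - [0, 0, 0, 0, 0.58, 0.16, -0.7]
    - [0, 0, 0, 0, 1.15, 0.33, -0.7]
    - [0, 0, 0, 0, 1.72, 0.52, -0.7]
    - [0, 0, 0, 0, 2.28, 0.72, -0.7]
    - [0, 0, 0, 0, 2.83, 0.94, -0.7]
    - [0, 0, 0, 0, 3.38, 1.16, -0.7]
    - [0, 0, 0, 0, 3.92, 1.4, -0.7]
    - [0, 0, 0, 0, 4.46, 1.66, -0.7]

```text
time_s: 7.63
tcp_pos: [0.5041, 0.0503, 0.1203]
ee_rot: [[-0.878, -0.32, 0.357], [-0.479, 0.586, -0.653], [-0.0, -0.745, -0.668]]
wrist_force: [0.4, 0.8, -1.7]
gripper_width: 0.848
gripper_force: 0.7
```

```bash
python3 go.py .502 .058 .074;python3 - <<'E'
from h import *
c=capture("scene");cv2.imwrite("pics/s4.png",cv2.resize(c["pixels"][130:330,160:410],None,fx=2.5,fy=2.5))
E
```

```text
7.6333 [0.5041 0.0503 0.1203] yaw_y 118.6 shift cm [-0.2  4.   2.5] joints [  38.   22.  -53.   69.  -52. -162.] F [ 0.4  0.8 -1.7]
```

View pics/s4.png

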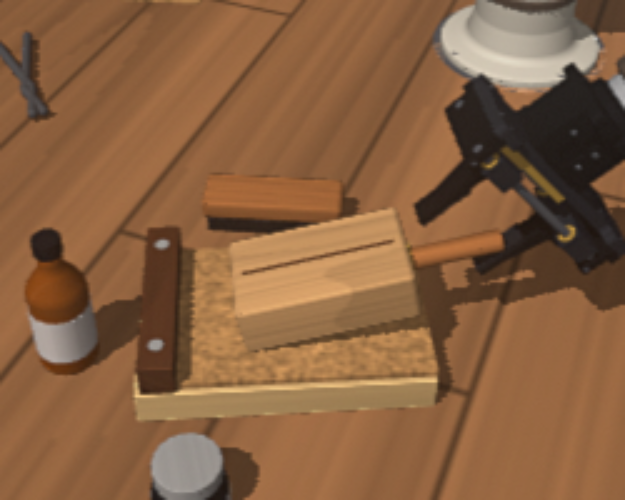

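The form is at about 78°, still resting on the front finger near (505,245). I'll do the last part of the lowering.

arm_command:
  deltas:
    - [0, 0, 0, 0, 0.53, 0.28, -0.7]
    - [0, 0, 0, 0, 1.06, 0.56, -0.7]
    - [0, 0, 0, 0, 1.57, 0.85, -0.7]
    - [0, 0, 0, 0, 2.08, 1.16, -0.7]
    - [0, 0, 0, 0, 2.58, 1.49, -0.7]
    - [0, 0, 0, 0, 3.07, 1.83, -0.7]
    - [0, 0, 0, 0, 3.55, 2.18, -0.7]
    - [0, 0, 0, 0, 4.03, 2.54, -0.7]

```text
time_s: 8.35
tcp_pos: [0.5005, 0.0571, 0.0735]
ee_rot: [[-0.878, -0.319, 0.357], [-0.479, 0.586, -0.654], [-0.0, -0.745, -0.667]]
wrist_force: [0.5, 0.2, 0.6]
gripper_width: 0.847
gripper_force: 0.0
```

```bash
python3 go.py .502 .058 .074;python3 - <<'E'
from h import *
c=capture("scene");cv2.imwrite("pics/s5.png",cv2.resize(c["pixels"][130:330,160:410],None,fx=2.5,fy=2.5))
E
```

```text
8.35 [0.5005 0.0571 0.0735] yaw_y 118.6 shift cm [-0.2 -0.  -0. ] joints [  36.   27.  -55.   76.  -50. -170.] F [0.5 0.2 0.6]
```

View pics/s5.png

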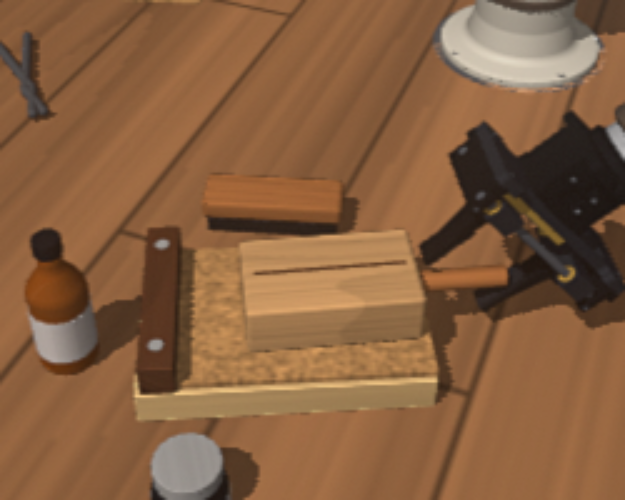

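The form lies flat on the cork, with its foot end at about (245,290) and handle end at (508,277), and nothing is pressing on it. I'll withdraw along the fingers and straighten the tool.

arm_command:
  deltas:
    - [0, 0, 0, 0, 0, -2, -0.7]
    - [0, 0, 0, 0, 0, -4.5, -0.7]
    - [0, 0, 0, 0, 0, -7, -0.7]
    - [0, 0, 0, 0, 0, -9.5, -0.7]
    - [0, 0, 0, 0, 0, -12, -0.7]
    - [-0.12, 0, 0, 0, -1.5, -13.5, -0.4]
    - [-0.24, 0, 0, 0, -3, -15, -0.15]
    - [-0.36, 0, 0, 0, -4, -15.5, -0.15]

```text
time_s: 9.07
tcp_pos: [0.458, 0.1372, 0.2096]
ee_rot: [[-0.875, -0.428, 0.224], [-0.483, 0.78, -0.398], [-0.004, -0.457, -0.89]]
wrist_force: [1.4, 0.3, -0.3]
gripper_width: 0.704
gripper_force: 0.0
```

arm_command:
  deltas:
    - [-0.12, 0, 0, 0, 0, 0, -0.15]
    - [-0.24, 0, 0, 0, 0, 0, -0.15]
    - [-0.36, 0, 0, 0, 0, 0, -0.15]
    - [-0.48, 0, 0, 0, 0, 0, -0.15]
    - [-0.48, 0, 0, 0, 0, 0, -0.15]

```text
time_s: 9.48
tcp_pos: [0.4595, 0.1342, 0.2088]
ee_rot: [[-0.881, -0.474, 0.001], [-0.474, 0.881, 0.007], [-0.004, 0.006, -1.0]]
wrist_force: [0.1, 0.2, 0.3]
gripper_width: 0.579
gripper_force: 0.0
```

arm_command:
  deltas:
    - [0, 0, -0.12, 0, 0, 0, -0.15]
    - [0, 0, -0.24, 0, 0, 0, -0.15]
    - [0, 0, -0.36, 0, 0, 0, -0.15]
    - [0, 0, -0.48, 0, 0, 0, -0.15]
    - [0, 0, -0.6, 0, 0, 0, -0.15]
    - [0, 0, -0.72, 0, 0, 0, -0.15]
    - [0, 0, -0.84, 0, 0, 0, -0.15]
    - [0, 0, -0.96, 0, 0, 0, -0.15]

```text
time_s: 10.15
tcp_pos: [0.4573, 0.1345, 0.2068]
ee_rot: [[-0.105, -0.994, -0.001], [-0.994, 0.105, -0.003], [0.003, 0.0, -1.0]]
wrist_force: [-0.5, 0.3, 0.2]
gripper_width: 0.576
gripper_force: 0.0
```

```bash
python3 go.py .5 .06 .25;python3 - <<'E'
from h import *
c=capture("top");import pickle;pickle.dump(c,open("t2.pkl","wb"));cv2.imwrite("pics/t2.png",cv2.resize(c["pixels"][130:300,180:380],None,fx=3.5,fy=3.5,interpolation=cv2.INTER_CUBIC))
E
```

```text
10.15 [0.4573 0.1345 0.2068] yaw_y 174.0 shift cm [ 7.  -5.  -4.3] joints [ 36.   9. -23.   0. -58. -42.] F [-0.5  0.3  0.2]
```

View pics/t2.png

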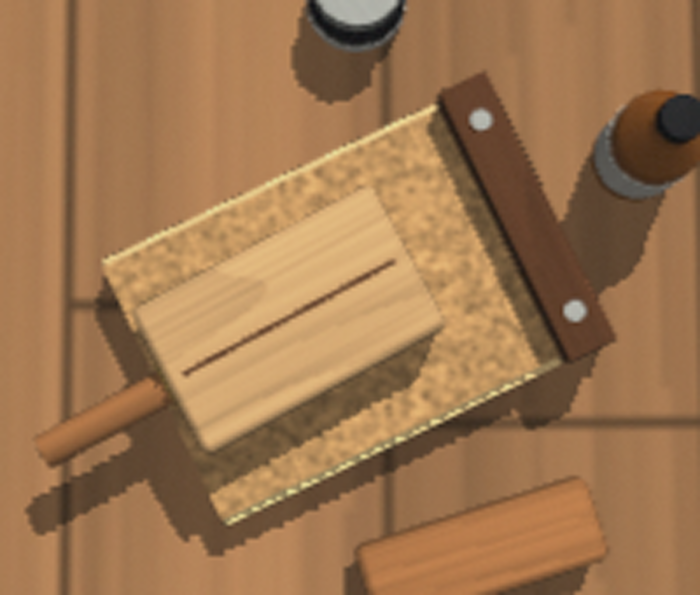

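The form lies with its shoulder corners at (137,310) and (208,450), foot corners at (371,188) and (441,322), and handle end at (48,448). It is nearly square to the stop.

```bash
python3 - <<'E'
from h import *
import pickle
c=pickle.load(open("t2.pkl","rb"))
st=np.array([.61307,-.16869]);a=2.0125;u=np.array([np.cos(a),np.sin(a)]);v=np.array([-u[1],u[0]])
for p,z in[((137,310),.09),((208,450),.09),((371,188),.09),((441,322),.09),((42,450),.065)]:
    q=ray(c,p[0]/3.5+179.6,p[1]/3.5+129.6,z)[:2];print(q.round(4),((q-st)@u).round(4),((q-st)@v).round(4))
s=sense();R=s["ee_rot"]
for x,y in((.245,.008),(.16,.0)):
  g=st+x*u+y*v;print(g,(R.T@(np.r_[g,.066]-s["tcp_pos"])*100).round(2))
Ry=np.c_[np.r_[-u,0],np.r_[v,0],[0,0,-1]];print(cv2.Rodrigues(R.T@Ry)[0].ravel())
E
```

```text
[0.5654 0.0338] 0.2034 -0.0434
[ 0.4899 -0.005 ] 0.2007 0.0414
[ 0.6319 -0.0933] 0.0601 -0.0493
[ 0.5584 -0.131 ] 0.0574 0.0333
[0.4896 0.0886] 0.2854 0.0016
[0.50110514 0.04937621] [ 7.99 -5.21 14.11]
[ 0.54467316 -0.02404605] [ 14.86 -10.29  14.13]
[ 0.00089551 -0.00318541 -0.54265581]
```

arm_command:
  deltas:
    - [0, 0, -0.12, 2, -1.5, 0, -0.15]
    - [0, 0, -0.24, 4, -3, 1, -0.15]
    - [0, 0, -0.36, 6, -4.5, 2, -0.15]
    - [0, 0, -0.48, 7.6, -5.8, 3, -0.15]
    - [0, 0, -0.54, 7.6, -5.8, 4, -0.15]
    - [0, 0, -0.54, 7.6, -5.8, 5, -0.15]
    - [0, 0, -0.54, 7.6, -5.8, 6, -0.15]
    - [0, 0, -0.54, 7.6, -5.8, 6, -0.15]

```text
time_s: 10.87
tcp_pos: [0.5052, 0.0529, 0.1448]
ee_rot: [[0.414, -0.91, -0.005], [-0.91, -0.414, -0.002], [-0.0, 0.005, -1.0]]
wrist_force: [-0.6, -0.2, -0.4]
gripper_width: 0.577
gripper_force: 0.0
```

```bash
python3 go.py .5074 .0524 .066;python3 - <<'E'
from h import *
c=capture("top");cv2.imwrite("pics/t3.png",cv2.resize(c["pixels"][130:300,180:380],None,fx=3,fy=3,interpolation=cv2.INTER_CUBIC))
E
```

```text
10.8667 [0.5052 0.0529 0.1448] yaw_y -155.5 shift cm [ 0.1 -0.2  7.9] joints [ 24.  16. -23.  -0. -50.   0.] F [-0.6 -0.2 -0.4]
```

arm_command:
  deltas:
    - [0, 0, 0, 0, -0.2, 1.5, -0.15]
    - [0, 0, 0, 0, -0.2, 3, -0.15]
    - [0, 0, 0, 0, -0.2, 4.5, -0.15]
    - [0, 0, 0, 0, -0.2, 6, -0.15]
    - [0, 0, 0, 0, -0.2, 7, -0.15]
    - [0, 0, 0, 0, -0.2, 7.8, -0.15]
    - [0, 0, 0, 0, -0.2, 7.8, -0.15]
    - [0, 0, 0, 0, -0.2, 7.8, -0.15]

```text
time_s: 11.58
tcp_pos: [0.5091, 0.0541, 0.0694]
ee_rot: [[0.416, -0.909, 0.0], [-0.909, -0.416, -0.0], [0.0, -0.0, -1.0]]
wrist_force: [-0.3, -0.2, -0.3]
gripper_width: 0.579
gripper_force: 0.0
```

arm_command:
  deltas:
    - [0, 0, 0, 1, 0, 0, -0.15]
    - [0, 0, 0, 2, 0, 0, -0.15]
    - [0, 0, 0, 2.7, 0, 0, -0.15]
    - [0, 0, 0, 3.3, 0, 0, -0.15]
    - [0, 0, 0, 3.9, 0, 0, -0.15]
    - [0, 0, 0, 4.5, 0, 0, -0.15]
    - [0, 0, 0, 5.1, 0, 0, -0.15]
    - [0, 0, 0, 5.7, 0, 0, -0.15]

```text
time_s: 12.25
tcp_pos: [0.5325, 0.0015, 0.0692]
ee_rot: [[0.416, -0.91, -0.0], [-0.91, -0.416, 0.0], [-0.0, 0.0, -1.0]]
wrist_force: [-1.2, 4.3, 3.2]
gripper_width: 0.576
gripper_force: 1.9
```

```bash
python3 go.py .5445 -.0245 .066;python3 - <<'E'
from h import *
c=capture("top");cv2.imwrite("pics/t4.png",cv2.resize(c["pixels"][130:300,180:380],None,fx=3.5,fy=3.5,interpolation=cv2.INTER_CUBIC))
E
```

```text
12.25 [0.5325 0.0015 0.0692] yaw_y -155.4 shift cm [ 2.9 -0.   0.3] joints [ 18.  24. -25.  -0. -41.   7.] F [-1.2  4.3  3.2]
```

arm_command:
  deltas:
    - [0, 0, 0, 0.6, 0, 0, -0.15]
    - [0, 0, 0, 1.2, 0, 0, -0.15]
    - [0, 0, 0, 1.7, 0, 0, -0.15]
    - [0, 0, 0, 2.1, 0, 0, -0.15]
    - [0, 0, 0, 2.4, 0, 0, -0.15]
    - [0, 0, 0, 2.7, 0, 0, -0.15]
    - [0, 0, 0, 2.8, 0, 0, -0.15]

```text
time_s: 12.88
tcp_pos: [0.5441, -0.0238, 0.0689]
ee_rot: [[0.416, -0.91, -0.001], [-0.91, -0.416, -0.0], [-0.0, 0.001, -1.0]]
wrist_force: [-2.9, 6.4, 2.8]
gripper_width: 0.58
gripper_force: 3.5
```

arm_command:
  deltas:
    - [0, 0, 0, 0.1, 0, 0, -0.15]
    - [0, 0, 0, 0.2, 0, 0, -0.15]
    - [0, 0, 0, 0.2, 0, 0, -0.15]

```text
time_s: 13.13
tcp_pos: [0.544, -0.024, 0.069]
ee_rot: [[0.416, -0.909, -0.002], [-0.909, -0.416, 0.002], [-0.002, 0.001, -1.0]]
wrist_force: [-4.9, 9.8, 3.7]
gripper_width: 0.576
gripper_force: 5.2
```

The tool has stopped and the force is rising, so the form is seated at the stop. I'll give it one more small press, then back off and lift.

arm_command:
  deltas:
    - [0, 0, 0, 0.2, 0, 0, -0.15]
    - [0, 0, 0, 0.2, 0, 0, -0.15]
    - [0, 0, 0, -0.8, 0, 0, -0.15]
    - [0, 0, 0, -2, 0, 0, -0.15]
    - [0, 0, 0, -3.5, 0, 0, -0.15]
    - [0, 0, 0, -3.5, 0, -3, -0.15]
    - [0, 0, 0, -3.5, 0, -6, -0.15]
    - [0, 0, 0, -3.5, 0, -9, -0.15]

```text
time_s: 13.8
tcp_pos: [0.5299, 0.0066, 0.1598]
ee_rot: [[0.417, -0.909, -0.001], [-0.909, -0.417, -0.001], [0.001, 0.002, -1.0]]
wrist_force: [0.5, 0.2, 0.6]
gripper_width: 0.573
gripper_force: 0.0
```

arm_command:
  deltas:
    - [0, 0, 0, -3, 0, -2, -0.15]
    - [0, 0, 0, -6, 0, -4, -0.15]
    - [0, 0, 0, -9, 0, -5, -0.15]
    - [0, 0, 0, -12, 0, -5, -0.15]
    - [0, 0, 0, -14, 0, -5, -0.15]
    - [0, 0, 0, -14, 0, -5, -0.15]

```text
time_s: 14.3
tcp_pos: [0.4712, 0.1362, 0.2096]
ee_rot: [[0.419, -0.908, 0.001], [-0.908, -0.419, 0.001], [-0.0, -0.002, -1.0]]
wrist_force: [-0.1, -0.1, 0.5]
gripper_width: 0.572
gripper_force: 0.0
```

```bash
python3 - <<'E'
from h import *
c=capture("top");import pickle;pickle.dump(c,open("t5.pkl","wb"));cv2.imwrite("pics/t5.png",cv2.resize(c["pixels"][130:300,180:380],None,fx=3.5,fy=3.5,interpolation=cv2.INTER_CUBIC))
E
```

```text
(no output)
```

View pics/t5.png

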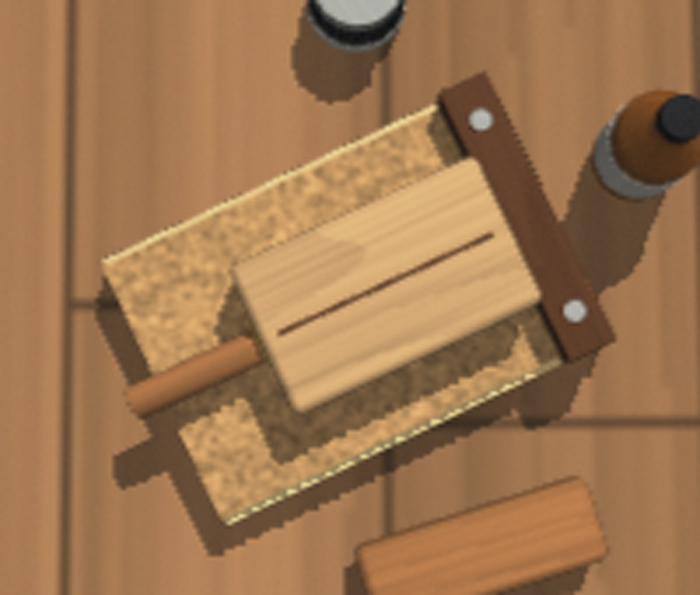

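The form's foot edge, from (475,160) to (540,300), sits flush and parallel along the stop. It is roughly centred, and the bottle, jar and brush haven't moved, so I'm handing it in.

```bash
python3 -c "
from station import finish_job
print(finish_job())"
```

```text
the job is handed in; nothing more can be done
None
```

The boot form was eased down onto its broad face and pushed until its foot end sat flush and square against the stop; the bottle, jar and brush were left alone, and the job is handed in at about 14 s of the 64 s allowed (no verdict was returned).

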